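# Unbolt and roll out the chuck of a wafer probe station with a hooked rod

## Task

The probe station's chuck carriage is bolted in place under the platen (the steel plate above it), where a hand does not fit: take the hooked rod from the tool rack, reach it in under the platen's front edge and slide the cross bolt fully open by its upright knob. Then hook the knob and roll the carriage gently all the way out to its front stop; nothing but the rod may touch the station, and the loose wafer on the chuck must not be touched or shifted. Hang the rod back in the slot it came from, let it go, and leave everything else where it is.

Things in the scene. Friction and masses are not known exactly. Their poses are not given: they have to be found in the camera images.
- station: Wafer probe station, 330 mm deep by 360 mm wide, fixed. Origin on the table under it; its x axis points away from its front (the robot's side), y to the left seen from the robot, z up. Positioners (up to 80 mm tall) and a microscope stand on the platen's side and rear strips, none on its front strip. Only the rod may touch the station, never fingers or arm, and push it with at most 20 N.
- platen_edge (a point): Point on the lower front edge of the platen, the steel plate above the carriage: 160 mm above the table, station x = -130, y = +40 mm. Axes as the station's. The platen is 10 mm thick (top at 170 mm), 360 mm wide, on pillars at its corners (x = +-112, y = +-160 mm); it has a window from x = -75 to +85 mm, |y| < 90 mm.
- base_front (a point): Middle of the upper front edge of the station's base plate, station x = -200 mm, 22 mm above the table. The open carriage overhangs it by 35 mm.
- carriage (a joint): Travel of the chuck carriage, m: 0 = home, 0.120 = out at the front stop (soft buffer). It rolls along the station's -x axis with about 1.6 N of friction and stays where left; with the bolt's tip in its keeper it cannot roll out. Aluminium deck 190 x 200 mm, top 48 mm above the table.
- cross_bolt (a joint): Travel of the cross bolt, m: 0 = locked, 0.030 = fully open (its stop). It slides along the station's -y axis in guides on the carriage's deck, with about 1.2 N of friction, stays where left, and leaves its keeper at about 0.018. Starts locked, at 0 to 0.006. The bar is 10 mm round, along y, its axis 56 mm above the table.
- bolt_knob: The bolt's upright knob, a plain 8 mm round steel pin, domed top, also what the carriage is pulled by. Origin on the bar's axis; the pin rises from 5 to 31 mm above it (61 to 87 mm above the table). At home it is 35 mm behind the platen's front edge; the chuck begins 35 mm behind it. Axes as the station's.
- knob_mid (a point): Centre of the pin, 17 mm above the knob's origin, 73 mm above the table. Axes as the station's. Bolt guide blocks on the deck, tops 66 mm above the table: one begins 27 mm to +y of the locked knob, the other ends 30 mm to -y of the open knob.
- wafer: Loose 100 mm wafer, 2 mm thick, flat on the chuck. Origin at the centre of its underside.
- chuck_top (a point): Centre of the top face of the chuck, a 110 mm disc on the carriage, 85 mm above the table; moves with the carriage.
- rack: Fixed steel tool rack, 190 mm wide (y), 85 mm deep (x). Origin on the table under its middle; -x is its open front. Its top plate has three slots, 13 mm wide, at y = -65, 0 and +65 mm, open at the front, in which three hand tools hang upright by their collars, shafts at x = 0.
- slot_row (a point): Centre of the rack's middle slot, on the top plate's upper face, 180 mm above the table. Axes as the rack's. The plate is 6 mm thick, from x = -35 to +33 mm; slots are closed at x = +6 mm; two posts carry it at its rear corners. To take a tool, lift it a few mm and draw it forward out of its slot; the reverse to hang it.
- hook_grip (a point): Centre of the hooked rod's handle, 34 mm above its collar's underside. It hangs upright in one of the slots, z up. Handle black, 16 x 16 mm (faces square to this point's x and y), 60 mm long; below it a 26 mm collar, 4 mm thick, and a 6 mm round shaft. Yaw starts within 0.2 rad of the rack's. Mass about 0.09 kg.
- hook_bight (a point): Middle of the hook's cross bar (its axis): 184 mm below hook_grip along the rod's z, 12 mm to its -y. Axes as hook_grip's. The 6 mm shaft bends at its foot along -y for 24 mm, then 12 mm up again: a J hook with a clear gap of 18 mm.
- hook: The whole hooked rod; origin at the centre of its collar's underside, axes as hook_grip's.
- lifter: Another tool in the rack, same handle, ends in a flat 18 x 28 mm blade. Not needed. Origin under its collar.
- driver: Another tool in the rack, same handle, ends in a 9 mm socket. Not needed. Origin under its collar.
- cassette: White wafer cassette, 125 x 122 x 105 mm, on the table at the opposite side from the rack. Not needed. Origin under it.
- chipbox: Low round grey box, 72 mm across, 22 mm high, on the table before the station. Not needed. Origin under it.
- solvent: White bottle, 64 mm across, 170 mm high. Not needed. Origin under it.
- lenscan: Aluminium can, 48 mm across, 60 mm high. Not needed. Origin under it.
Mind the look-alikes: they are no part of the job. There is more than one size of the wafer; the one meant has the size given above.

How it is judged (in metres and radians):
On the way, in this order (a step that is already met when the one before it is completed fails the run):
1. the cross bolt is slid open while the carriage is still home (value of joint cross_bolt above 0.024 m and value of joint carriage below 0.03 m), for 0.1 s.
2. the carriage is rolled out to its front stop (value of joint carriage above 0.112 m), for 0.2 s.
At the end, for the whole second after the job is handed in: The bolt is open (at least 22 of 30 mm), the carriage is out at its front stop (at least 110 of 120 mm), the hooked rod hangs at rest and upright (within 7 degrees) in the slot it came from (collar within 15 mm of its starting place), and the wafer lies centred on the chuck within 6 mm (value of joint cross_bolt above 0.022 m and value of joint carriage above 0.11 m and distance of hook from where it was at the start of the episode below 0.015 m and angle between hook's own z axis and vertical below 0.12 rad and linear speed of hook below 0.02 m/s and distance between wafer and chuck_top below 0.006 m); the robot touches nothing.
It fails at once if the wafer is touched by the rod or the robot (contact force between any of hook, the fingers, the arm and wafer above 0.2 N).
It fails at once if the wafer shifts more than 6 mm on the chuck (distance between wafer and chuck_top above 0.006 m).
It fails at once if the rod pushes the station or any part of it with more than 20 N (contact force between hook and station above 20 N).
It fails at once if the fingers or the arm touch the station or any part of it (contact force between any of the fingers, the arm and station above 1 N).
It fails at once if another tool or a bystander is moved more than 30 mm (distance of any of lifter, driver, cassette, chipbox, solvent, lenscan from where it was at the start of the episode above 0.03 m).
It also fails if it takes over 67 s, if anything falls off the work surface, if the arm or the gripper's body presses on something with over 40 N, if the wrist force passes 120 N, or if a joint passes its speed limit or range.

## Robot

A 6-joint arm with a two-finger parallel gripper is mounted at the origin on the work surface. World frame = base frame: x ahead of the robot, y to its left, z up, the work surface at z = 0. Lengths are in mm, angles in rad, forces in N, time in s.
With the tool pointing down it reaches from about 275 to 750 mm from the base axis. Payload 10.2 kg.
Tool frame: the origin (TCP) lies at the centre of the arm's flange, where the gripper is bolted on; the fingertips stand 173 mm ahead of it and the grasp point (between the pads) lies r.tcp_to_grasp ahead of it (r.tcp_to_grasp is the distance from the TCP to the grasp point, in mm); z points along the fingers, y is the line along which they close (so a half turn about z gives the same grasp; the last joint's range is limited). The gripper opens to 85 mm and grips with 20 to 120 N. Pads are 22 mm wide; open, the fingers measure 114 mm over their backs; the gripper's body (76 mm by 85 mm) begins 54 mm behind the grasp point. The pads swing forward as they close: fully open they stand 13 mm farther back than shut.
Start: joints at [-1.328, 0.313, 1.498, -0, 1.331, -0.223], TCP at [235.786, -469.081, 404.694] pointing down, gripper open.
Joint ranges: [-2.94, 2.94], [-0.97, 2.17], [0.19, 2.56], [-1.23, 4.37], [0.02, 3.11], [-2.88, 2.88]. Speed limits (rad/s): [2.39, 2.39, 3.01, 3.14, 3.14, 3.14].

## Interface

Orientations are given as a unit quaternion [x, y, z, w].
In Python, from plant import r gives the robot as it stands.
- The arm moves only by the shell command python3 -m pendant 'ROWS' [OPENING]. ROWS is JSON, a list of rows, each a list of 2 entries, a list of its own where there are three numbers: the shift along the tool's x, y, z each as a share of 1 m, from -1 to 1, then the turn about the tool's z as a share of 45 degrees, from -1 to 1. In form: [[[x, y, z], spin], ...]. A call has 1 to 8 rows; each row is the pose to reach, as a shift and turn from the pose commanded when the call began, along the tool's axes at that moment; what a row does not reach only later rows make up. A row lasts 1/12 s, in which the tool goes at most 41.7 mm and 7.16 degrees, less where a joint would pass 70% of its speed; a pose out of reach is approached as far as the arm can. A call with a number of a shift or a turn outside -1 to 1 is refused whole. A call with a gripper value outside its range is refused whole. OPENING is the finger opening in mm, from 0 to 85.4, set as the call begins (- or left out, the last holds). The fingers move at their own pace and stop on an object; the grip force is fixed at half the most. Time passes only in rows, so rows that repeat a pose let the fingers close. It gives the time, the measured TCP pose, the force, the opening and the grip force at its end, in the units of the state.
- r.get_state(): the state, without advancing time (a new reading comes with each control period).
- r.read_camera(name): name is "scene" or "top" or "wrist"; returns (picture, depth): 384x512x3 uint8, blue, green, red; 384x512 float32, mm along the optical axis (not along the pixel's ray), 0 where there is no reading.
- r.camera_model(name): a dict with "intrinsics" (3x3 intrinsics, pixels), "extrinsics" (4x4, takes a point from world to camera coordinates). Camera axes: x right, y up, looking along -z (the intrinsics and any distortion apply to the point x, -y, -z); pixel columns grow to the right and rows downward; lengths in mm; the calibration is good to about 2 mm. A picture is of the moment at which its call begins: read the wrist's pose just before it. camera_model takes no time and is no camera call; for the wrist camera it gives the pose at the moment of the call.
- r.finish_job(): hands the job in; it is judged then, once.
Trained networks look in the newest picture that a camera, given by its name, has taken for a name from the list of things; names that differ only in an ending like _2 or _b are one class to them, and where a whole thing is asked for, a point or a joint stands for the part that bears it (a point fixed in the world has none). Each returns a list of dicts, best first, with "score" (0 to 1); they miss things now and then, are a little off and sometimes report something else, mostly with a low value. They report only what shows in the picture. A call takes as long as a camera call. They do not tell look-alikes from the thing itself.
- r.regions_of(camera, target): "pixels" (384x512 bool, what is visible of it) and "box" ([left, top, right, bottom] in pixels, round what is visible of it).
The state is a dict: "clock": time; "joint_pos": joint angles; "qd": joint speeds; "joint_torque": joint torques, N m; "eef_pos": TCP position; "tool_rot": TCP orientation; "wrist_force": force on the tool from outside, world axes, zero at the start; "moment": the same for the moment, N m; "width": finger opening in mm; "finger_force": force on a finger pad.
Only numpy, scipy, OpenCV 4.12 (cv2) and the standard library are available. Lean on these libraries where they do the work, as an engineer would, in place of code of your own. Each camera call takes 0.05 s, during which the arm holds its last target. There are 200 camera calls.

## Working session

There is one attempt and no reset: what is moved stays moved. The work goes in short steps, Python scripts to look and compute and a shell command to move; the robot and the scene stay as the last step left them, time stands still between calls to the robot, and variables do not carry over. Pictures are saved under pics/ and viewed, at most 13 in all, crops included, and the job is handed in when it is done.

```bash
mkdir -p pics; ls; cat > h.py <<'E'
import numpy as np,cv2
from scipy.spatial.transform import Rotation as R
from plant import r
def cam(n):
    m=r.camera_model(n); K=np.array(m["intrinsics"]);T=np.array(m["extrinsics"]); return K,T
def pts(n,depth,mask):
    K,T=cam(n); v,u=np.nonzero(mask&(depth>0)); d=depth[v,u]
    p=np.stack([(u-K[0,2])/K[0,0]*d,-(v-K[1,2])/K[1,1]*d,-d],1)
    return (p-T[:3,3])@T[:3,:3]
def proj(n,P):
    K,T=cam(n); c=np.atleast_2d(P)@T[:3,:3].T+T[:3,3]; return np.stack([K[0,0]*c[:,0]/-c[:,2]+K[0,2],K[1,1]*-c[:,1]/-c[:,2]+K[1,2]],1)
E
python3 - <<'E'
from h import *
s=r.get_state();print(s,r.tcp_to_grasp)
ims=[]
for n in ("scene","top"):
    im,d=r.read_camera(n);cv2.imwrite(f"pics/{n}0.png",im);np.save(n+"0",d)
    print(n,r.camera_model(n))
    for t in ("station","rack","hook","lifter","driver","cassette","chipbox","solvent","lenscan","wafer","bolt_knob","chuck_top"):
        for q in r.regions_of(n,t)[:3]:
            p=pts(n,d,q["pixels"])
            print(n,t,round(q["score"],2),q["box"],len(p),np.median(p,0).round() if len(p) else "",p.min(0).round() if len(p) else "",p.max(0).round() if len(p) else "")
E
```

```text
pics
{'clock': 0.0, 'joint_pos': array([-1.32840807e+00,  3.13457221e-01,  1.49843745e+00, -5.08334859e-05,
        1.33102272e+00, -2.23379993e-01]), 'qd': array([-1.16081065e-03,  1.39916054e-03, -7.23004243e-04,  2.71446555e-04,
       -1.14484817e-03,  1.37461661e-05]), 'joint_torque': array([ 1.80230585e-03, -4.12266827e+01, -2.59744728e+01, -2.25510678e-05,
        4.22106401e-03,  2.78322773e-06]), 'eef_pos': array([ 235.76750583, -469.03864812,  404.13109803]), 'tool_rot': array([ 9.73003220e-01,  2.30790587e-01, -3.09796663e-05, -6.62106757e-04]), 'wrist_force': array([-0.05333845, -0.15244598, -0.14747471]), 'moment': array([ 0.02168648, -0.04634848,  0.03304777]), 'finger_force': 0.0, 'width': 85.21440693035652} 154.70000000000002
scene {'intrinsics': array([[468.84935596,   0.        , 256.51797219],
       [  0.        , 468.84935596, 193.93060529],
       [  0.        ,   0.        ,   1.        ]]), 'extrinsics': array([[-4.43736202e-01,  8.96132278e-01,  6.71735796e-03,
         2.63516856e+02],
       [-6.56352790e-01, -3.30090356e-01,  6.78410917e-01,
         2.949
[... 3465 characters left out ...]
359.9, 270.5] 1529 [ 425. -289.    9.] [ 354. -346.   -4.] [ 498. -203.  111.]
top solvent 0.85 [106.6, 183.2, 136.4, 205.9] 551 [599. 442. 107.] [574. 423.  -7.] [660. 545. 174.]
top lenscan 0.46 [377.1, 199.8, 394.8, 215.5] 234 [ 567. -462.   57.] [ 546. -514.   -6.] [ 602. -444.   65.]
top wafer 0.89 [309.9, 141.1, 346.5, 176.5] 1075 [ 758. -277.    3.] [ 688. -346.   -5.] [ 829. -211.   11.]
top wafer 0.89 [147.8, 168.1, 186.6, 204.0] 1160 [656. 318.   2.] [587. 247.  -6.] [727. 388.  12.]
top wafer 0.75 [233.0, 135.4, 260.4, 159.4] 608 [772.  21.  86.] [727. -26.  77.] [821.  71. 157.]
top chuck_top 0.8 [218.9, 127.7, 274.5, 180.8] 1145 [788.  23.  48.] [662. -76.  39.] [852. 119. 194.]
```

```bash
python3 - <<'E'
import cv2,numpy as np
s=cv2.imread("pics/scene0.png");t=cv2.imread("pics/top0.png")
a=cv2.resize(s[140:250,310:420],(400,400),interpolation=cv2.INTER_CUBIC)
b=cv2.resize(s[150:335,105:330],(400,329),interpolation=cv2.INTER_CUBIC)
b=cv2.copyMakeBorder(b,0,71,0,0,0)
cv2.imwrite("pics/a.png",np.hstack([a,b]))
cv2.imwrite("pics/b.png",cv2.resize(t[50:280,90:400],(800,594),interpolation=cv2.INTER_CUBIC))
E
```

```text
(no output)
```

View pics/a.png

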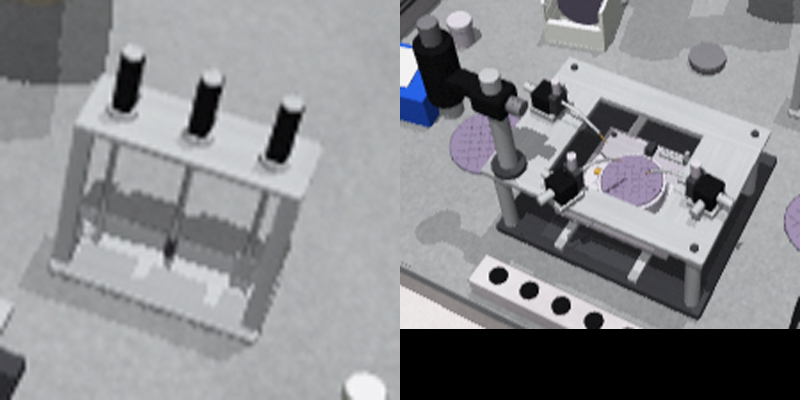

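View pics/b.png

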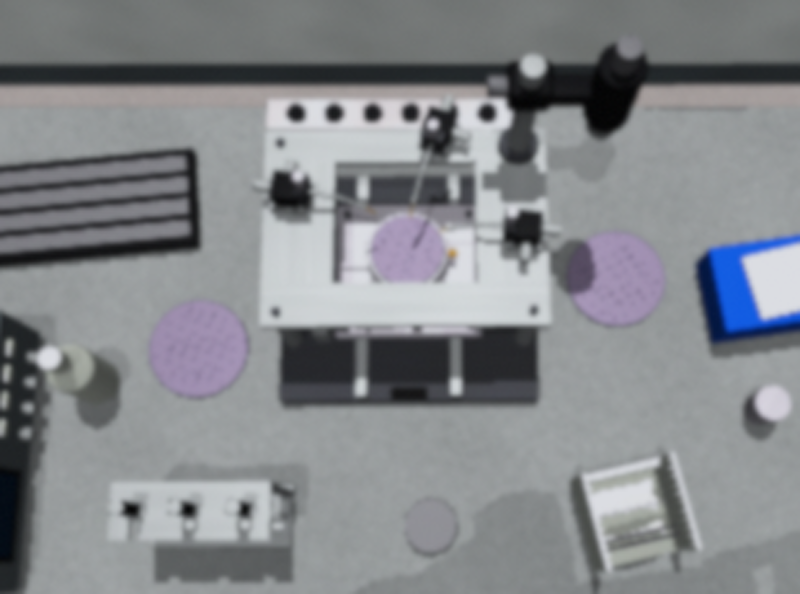

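The picture shows three black handles in the rack. In the top view they sit at about (130,510), (188,510) and (245,510). The rightmost has the J foot sticking out at (285,490), and in the scene crop its foot is at (100,235), so that one is the hook, at world y≈206. The middle tool ends in a socket (driver) and the third is the lifter. The wafer meant is the one on the chuck; the two larger ones on the table are look-alikes.

Next I'm testing how the arm behaves near its reach limit, because the moves have no tilt command.

```bash
python3 -m pendant '[[[0,0.29,0],0],[[0,0.29,0],0],[[0,0.29,0],0],[[0,0.29,0],0],[[0,0.29,0],0],[[0,0.29,0],0],[[0,0.29,0],0],[[0,0.29,0],0]]' 40; python3 - <<'E'
from h import *
s=r.get_state();print(s["joint_pos"].round(3),s["eef_pos"],R.from_quat(s["tool_rot"]).as_matrix().round(3))
E
```

```text
clock: 1.97
eef_pos: [355.4, -707.3, 397.9]
tool_rot: [0.973, 0.231, 0.002, 0.007]
wrist_force: [38.0, -83.4, 83.3]
width: 39.8
finger_force: 0.0
[-1.253  1.093  0.186  0.002  1.848 -0.147] [ 355.38412203 -707.31239223  397.88116031] [[ 0.894  0.449  0.006]
 [ 0.449 -0.894 -0.013]
 [ 0.     0.014 -1.   ]]
```

```bash
python3 - <<'E'
from h import *
d=np.load("top0.npy")
p=pts("top",d,np.ones(d.shape,bool))
def fit(sel,name):
    q=p[sel][:,:2].astype(np.float32); rc=cv2.minAreaRect(q); print(name,len(q),rc, p[sel][:,2].mean())
    print(cv2.boxPoints(rc).round(1))
x,y,z=p.T
fit((abs(z-170)<4)&(x>600)&(x<950)&(abs(y)<230),"platen")
fit((abs(z-180)<5)&(x>370)&(x<480)&(y>150)&(y<380),"rack")
fit((abs(z-22)<4)&(x>540)&(x<650)&(abs(y)<190),"basefront")
s=(z>235)&(z<262)&(x>370)&(x<480)&(y>150)&(y<380)
for a in (206,270,336):
    m=s&(abs(y-a)<25); print(a,m.sum(),np.median(p[m],0),p[m].min(0),p[m].max(0))
E
```

```text
platen 4492 ((778.3923950195312, 20.054306030273438), (261.83160400390625, 360.6149597167969), 0.32824787497520447) 169.38809379668467
[[ 646.4  199.6]
 [ 648.5 -161. ]
 [ 910.3 -159.5]
 [ 908.3  201.1]]
rack 1110 ((420.0301513671875, 270.8878173828125), (66.55720520019531, 190.88572692871094), 0.1830214262008667) 179.4941495574528
[[386.4 366.2]
 [387.1 175.3]
 [453.6 175.6]
 [453.  366.4]]
basefront 1463 ((612.9038696289062, 14.960418701171875), (70.4841079711914, 348.85650634765625), 0.060988955199718475) 21.449705464259026
[[ 577.5  189.4]
 [ 577.8 -159.5]
 [ 648.3 -159.4]
 [ 648.   189.4]]
206 34 [422.75460429 203.846774   244.79460142] [414.33723955 196.7567822  238.00769524] [428.75153755 212.3293872  248.54244654]
270 35 [422.58400841 268.75719953 243.5802954 ] [414.14951627 262.09685797 235.11093099] [428.44699132 277.98838219 247.48716758]
336 38 [419.79941512 334.45671252 243.94632826] [413.94954285 327.29453438 235.3499762 ] [428.4869493  343.79943918 247.36885908]
```

```bash
cat >> h.py <<'E'
def go(x,y,z,psi=None):
    "shift in tool axes (m) and spin (share of 45 deg) to TCP target in mm"
    s=r.get_state(); M=R.from_quat(s["tool_rot"]).as_matrix()
    d=M.T@(np.array([x,y,z])-s["eef_pos"])/1000
    a=np.arctan2(M[1,0],M[0,0]); sp=None if psi is None else -((psi-a+np.pi)%(2*np.pi)-np.pi)/(np.pi/4)
    print("clock",round(s["clock"],2),"pos",s["eef_pos"].round(1),"psi",round(a,3),"shift",d.round(4),"spin",sp,"F",s["wrist_force"].round(1),"q",s["joint_pos"].round(2),"w",round(s["width"],1))
E
python3 -m pendant '[[[0.46,-0.79,-0.06],0.6],[[0.46,-0.79,-0.06],0.6],[[0.46,-0.79,-0.06],0.6],[[0.46,-0.79,-0.06],0.6],[[0.46,-0.79,-0.06],0.6],[[0.46,-0.79,-0.06],0.6],[[0.46,-0.79,-0.06],0.6],[[0.46,-0.79,-0.06],0.6]]' 45
python3 -c "
from h import *
go(421,206,470,0)"
```

```text
clock: 2.63
eef_pos: [374.3, -419.0, 414.6]
tool_rot: [1.0, -0.003, 0.003, 0.006]
wrist_force: [1.9, -0.4, -0.1]
width: 45.2
finger_force: 0.0
clock 2.63 pos [ 374.3 -419.   414.6] psi -0.006 shift [ 0.0435 -0.6245 -0.0627] spin -0.007132004153676225 F [ 1.9 -0.4 -0.1] q [-1.05  0.39  1.37 -0.    1.37  0.53] w 45.2
```

```bash

python3 -m pendant '[[[0.02,-0.625,-0.09],0],[[0.02,-0.625,-0.09],0],[[0.02,-0.625,-0.09],0],[[0.02,-0.625,-0.09],0],[[0.02,-0.625,-0.09],0],[[0.02,-0.625,-0.09],0],[[0.02,-0.625,-0.09],0],[[0.02,-0.625,-0.09],0]]' 45
python3 -m pendant '[[[0.01,-0.29,-0.03],0],[[0.01,-0.29,-0.03],0],[[0.01,-0.29,-0.03],0],[[0.01,-0.29,-0.03],0],[[0.01,-0.29,-0.03],0],[[0.01,-0.29,-0.03],0],[[0.01,-0.29,-0.03],0],[[0.01,-0.29,-0.03],0]]' 45
python3 - <<'E'
from h import *
go(421,206,500,0)
im,d=r.read_camera("wrist");np.save("w1",d)
for t in ("hook","bolt_knob","wafer"):
  for q in r.regions_of("wrist",t)[:3]:
    p=pts("wrist",d,q["pixels"]);print(t,q["score"],q["box"],len(p), np.median(p,0) if len(p) else "")
cv2.imwrite("pics/w1.png",im)
E
```

```text
clock: 3.3
eef_pos: [386.1, -89.1, 458.6]
tool_rot: [1.0, -0.003, 0.003, 0.006]
wrist_force: [1.0, -0.2, 0.8]
width: 45.0
finger_force: 0.0
clock: 3.97
eef_pos: [397.1, 204.6, 485.2]
tool_rot: [1.0, 0.001, 0.004, 0.005]
wrist_force: [0.6, 0.4, 0.2]
width: 44.7
finger_force: 0.0
clock 3.97 pos [397.1 204.6 485.2] psi 0.002 shift [ 0.024  -0.0012 -0.0147] spin 0.0020234749046967645 F [0.6 0.4 0.2] q [ 0.21  0.09  1.57 -0.01  1.48  1.78] w 44.7
hook 0.58 [236.6, 139.7, 266.4, 183.4] 933 [429.2601183  201.19241011 241.54899884]
bolt_knob 0.29 [147.0, 140.8, 194.6, 184.2] 1309 [427.60880978 260.72148406 228.65500916]
wafer 0.58 [140.8, 0.5, 192.4, 7.1] 366 [594.85433872 309.59174804   1.1746121 ]
```

View pics/w1.png

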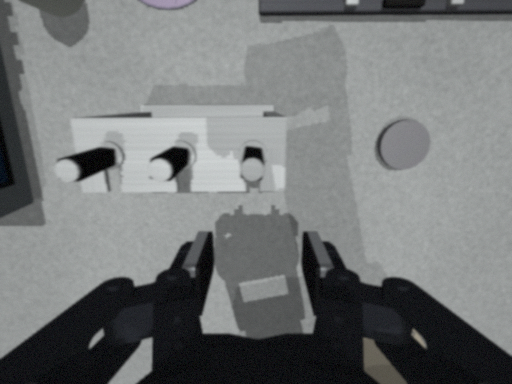

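Wrist view: the hook's handle top is at about (252,171), directly ahead of the open fingers. The driver is at (165,168) and the lifter at (68,168). I'll refine the centre and yaw from depth.

```bash
python3 - <<'E'
from h import *
im,d=r.read_camera("wrist")
p=pts("wrist",d,np.ones(d.shape,bool)); x,y,z=p.T
m=(x>380)&(x<470)&(abs(y-206)<30)&(z>195)&(z<260)
q=p[m]
print(m.sum(),q[:,2].max())
t=q[q[:,2]>np.percentile(q[:,2],90)-6]
t=q[q[:,2]>237]
print(len(t),t.min(0),t.max(0),np.median(t,0),cv2.minAreaRect(t[:,:2].astype(np.float32)))
h=q[(q[:,2]>200)&(q[:,2]<236)]
for a,b in((186,200),(200,218),(218,236)):
    k=q[(q[:,2]>a)&(q[:,2]<b)]; print(a,len(k),np.percentile(k,[5,50,95],axis=0).round(1).tolist(),cv2.minAreaRect(k[:,:2].astype(np.float32)))
k=p[(x>370)&(x<470)&(abs(y-206)<25)&(abs(z-184)<2)];print("collar",len(k),k.min(0),k.max(0))
go(421,206,369,0)
E
```

```text
704 247.54958883761364
525 [415.88798184 197.4767896  237.02051926] [432.87387049 214.04971653 247.54958884] [425.33994516 205.8453233  245.09142191] ((424.22650146484375, 205.62673950195312), (16.265329360961914, 16.71458625793457), 86.90812683105469)
186 19 [[430.9, 198.3, 195.2], [432.0, 205.2, 198.1], [432.7, 211.9, 199.7]] ((431.6905212402344, 205.0782012939453), (15.166638374328613, 1.2598239183425903), 84.80690002441406)
200 68 [[430.6, 197.8, 201.2], [432.1, 204.8, 209.7], [432.8, 211.4, 217.3]] ((431.8525085449219, 204.85699462890625), (14.91315746307373, 1.041321873664856), 81.9947509765625)
218 87 [[430.8, 198.2, 219.2], [432.1, 204.3, 227.7], [432.7, 211.3, 235.6]] ((431.5572204589844, 205.15225219726562), (15.505117416381836, 1.8616653680801392), 85.37393951416016)
collar 210 [415.61679284 193.18097533 182.01464139] [436.59896145 218.35135947 185.99969039]
clock 4.22 pos [398.3 198.3 484.6] psi -0.007 shift [ 0.022  -0.0093  0.1156] spin -0.009101431406984632 F [-0.3  0.4 -0.2] q [ 0.2   0.08  1.57 -0.01  1.48  1.78] w 44.6
```

```bash

python3 -m pendant '[[[0.026,-0.007,0.02],0],[[0.026,-0.007,0.04],0],[[0.026,-0.007,0.075],0],[[0.026,-0.007,0.1],0],[[0.026,-0.007,0.114],0],[[0.026,-0.007,0.114],0],[[0.026,-0.007,0.114],0]]' 45
python3 -m pendant '[[[0,0,0],0],[[0,0,0],0],[[0,0,0],0],[[0,0,0],0],[[0,0,0],0],[[0,0,0],0]]' 5
python3 -c "
from h import *
go(424,205.5,400,0)"
```

```text
clock: 4.8
eef_pos: [425.2, 203.8, 371.1]
tool_rot: [1.0, -0.004, 0.003, 0.006]
wrist_force: [0.4, -0.1, 0.5]
width: 44.6
finger_force: 0.0
clock: 5.3
eef_pos: [425.0, 204.9, 372.0]
tool_rot: [1.0, -0.003, 0.004, 0.006]
wrist_force: [0.2, 0.9, 6.9]
width: 15.2
finger_force: 58.6
clock 5.3 pos [425.  204.9 372. ] psi -0.005 shift [-0.0007 -0.0003 -0.028 ] spin -0.006707511896707488 F [0.2 0.9 6.9] q [ 0.2   0.23  1.7  -0.01  1.21  1.78] w 15.2
```

```bash

python3 -m pendant '[[[0,0,-0.01],0],[[0,0,-0.01],0],[[-0.03,0,-0.01],0],[[-0.06,0,-0.01],0],[[-0.09,0,-0.01],0],[[-0.09,0,-0.02],0],[[-0.09,0,-0.05],0],[[-0.09,0,-0.09],0]]'
python3 -m pendant '[[[0,0,-0.01],-1],[[0,0,-0.01],-1],[[0,0,-0.01],-1],[[0,0,-0.01],-1],[[0,0,-0.01],-1],[[0,0,-0.01],-1],[[0,0,-0.01],-1]]'
python3 - <<'E'
from h import *
go(334,238,465,0)
im,d=r.read_camera("wrist");cv2.imwrite("pics/w2.png",im)
E
```

```text
clock: 5.97
eef_pos: [333.6, 206.2, 459.4]
tool_rot: [1.0, -0.003, 0.001, 0.007]
wrist_force: [1.0, 0.4, -0.6]
width: 15.2
finger_force: 58.7
clock: 6.55
eef_pos: [334.2, 206.4, 469.9]
tool_rot: [0.924, 0.383, 0.0, 0.007]
wrist_force: [-0.3, 0.8, -0.5]
width: 15.3
finger_force: 58.7
clock 6.55 pos [334.2 206.4 469.9] psi 0.786 shift [ 0.0223 -0.0225  0.0045] spin 1.0013259240226862 F [-0.3  0.8 -0.5] q [ 0.26 -0.03  1.73 -0.01  1.44  1.04] w 15.3
```

View pics/w2.png

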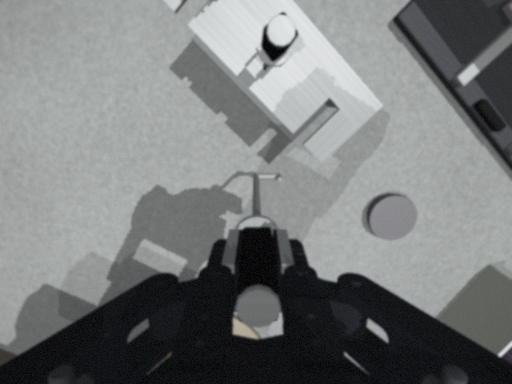

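The J hook shows clearly at (258–278,177), and the rod is held upright. I'll spin it to ψ=π, then push the shaft against the rack plate's front edge to pivot the rod in the grip.

```bash

for i in 1 2 3; do python3 -m pendant '[[[0,0,0],-1],[[0,0,0],-1],[[0,0,0],-1],[[0,0,0],-1],[[0,0,0],-1],[[0,0,0],-1],[[0,0,0],-1]]' | head -2; done
python3 -c "
from h import *
go(375,238,465,np.pi)"
```

```text
clock: 7.18
eef_pos: [334.2, 206.4, 470.0]
clock: 7.77
eef_pos: [334.2, 206.4, 470.0]
clock: 8.35
eef_pos: [334.2, 206.4, 470.0]
clock 8.35 pos [334.2 206.4 470. ] psi 3.141 shift [-0.0408  0.0317  0.0048] spin -0.000360132113437309 F [-0.3 -0.5 -0.7] q [ 0.26 -0.03  1.73 -0.01  1.44 -1.31] w 15.1
```

```bash

python3 -m pendant '[[[-0.02,0.031,0.005],0],[[-0.04,0.031,0.005],0],[[-0.05,0.031,0.005],0],[[-0.06,0.031,0.005],0],[[-0.07,0.031,0.005],0],[[-0.08,0.031,0.005],0]]'
python3 -c "
from h import *
go(465,238,465,np.pi)"
```

```text
clock: 8.85
eef_pos: [414.8, 236.6, 464.9]
tool_rot: [0.003, 1.0, -0.006, 0.002]
wrist_force: [-4.4, -0.4, -3.5]
width: 15.1
finger_force: 58.5
clock 8.85 pos [414.8 236.6 464.9] psi 3.135 shift [-0.0502  0.0017  0.0001] spin -0.007844932684213931 F [-4.4 -0.4 -3.5] q [ 0.27  0.17  1.52 -0.01  1.45 -1.29] w 15.1
```

```bash

python3 -m pendant '[[[-0.01,0,0],0],[[-0.02,0,0],0],[[-0.03,0,0],0],[[-0.04,0,0],0],[[-0.05,0,0],0],[[-0.056,0,0],0],[[-0.056,0,0],0]]'
python3 - <<'E'
from h import *
go(465,238,465,np.pi)
for n in ("scene","wrist"):
    im,d=r.read_camera(n)
    cv2.imwrite(f"pics/{n}3.png",im)
s=cv2.imread("pics/scene3.png")
cv2.imwrite("pics/c3.png",np.hstack([cv2.resize(s[100:250,290:440],(400,400)),cv2.resize(cv2.imread("pics/wrist3.png"),(400,400))]))
E
```

```text
clock: 9.43
eef_pos: [471.6, 236.4, 465.9]
tool_rot: [0.003, 1.0, -0.006, 0.004]
wrist_force: [-1.7, -1.1, 1.6]
width: 15.4
finger_force: 58.9
clock 9.43 pos [471.6 236.4 465.9] psi 3.135 shift [0.0066 0.0016 0.0008] spin -0.007917608422587099 F [-1.7 -1.1  1.6] q [ 0.24  0.28  1.38 -0.01  1.47 -1.32] w 15.4
```

View pics/c3.png

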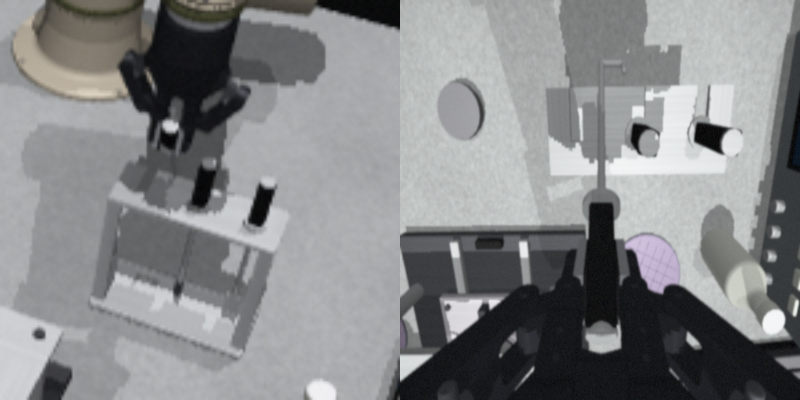

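The rod is tilted: in the wrist half it runs from the collar at (600,205) to the J at (605–625,65), prong to the right. Next is measuring it in the tool frame.

```bash
cat >> h.py <<'E'
def rod(save=None):
    "fit the rod shaft in tool frame from the wrist depth; returns tilt and bight in tool frame"
    s=r.get_state(); M=R.from_quat(s["tool_rot"]).as_matrix(); im,d=r.read_camera("wrist")
    if save: cv2.imwrite(save,im)
    p=(pts("wrist",d,np.ones(d.shape,bool))-s["eef_pos"])@M
    m=(abs(p[:,1])<8)&(p[:,2]>195)&(p[:,2]<345)&(p[:,0]>-25)&(p[:,0]<170)
    q=p[m]
    return q,p,s,M
E
python3 - <<'E'
from h import *
q,p,s,M=rod()
print(len(q))
for z0 in range(170,345,12):
    k=p[(abs(p[:,1])<40)&(abs(p[:,2]-z0)<6)&(p[:,0]>-30)&(p[:,0]<170)]
    if len(k): print(z0,len(k),np.median(k,0).round(1),k[:,:2].min(0).round(),k[:,:2].max(0).round())
E
```

```text
1978
170 989 [ 20.   -0.3 168.6] [  7. -21.] [26. 20.]
182 920 [ 27.1  -0.8 179.5] [ 14. -13.] [34. 12.]
194 102 [ 32.1  -0.2 196.5] [ 14. -11.] [36. 10.]
206 165 [ 37.8  -0.8 205.4] [32. -3.] [43.  2.]
218 621 [ 48.2  32.9 220.2] [41. -3.] [58. 40.]
230 228 [ 53.3   1.8 229.7] [43. -3.] [59. 40.]
242 177 [ 58.4   1.3 242. ] [43. -3.] [66. 39.]
254 150 [ 66.6   1.3 253.8] [44. -3.] [74. 40.]
266 140 [ 74.3   1.4 265.5] [44. -3.] [81. 40.]
278 310 [ 58.3  29.  281.8] [38. -3.] [89. 40.]
290 5885 [ 49.2   3.3 286.6] [ 17. -40.] [97. 40.]
302 144 [ 99.9  20.8 302. ] [95. -3.] [105.  26.]
314 213 [104.7  11.9 310.7] [102.  -3.] [107.  26.]
```

```bash

python3 -m pendant '[[[0.04,0,0],0],[[0.08,0,0],0],[[0.1,-0.03,0],0],[[0.1,-0.07,0],0],[[0.1,-0.11,0],0],[[0.1,-0.15,0],0],[[0.1,-0.19,0],0],[[0.1,-0.2,0],0]]' |head -2
for i in 1 2 3 4; do python3 -m pendant '[[[0,0,0],1],[[0,0,0],1],[[0,0,0],1],[[0,0,0],1],[[0,0,0],1],[[0,0,0],1],[[0,0,0],1]]' | head -2; done
python3 - <<'E'
from h import *
go(480,50,465,0)
im,d=r.read_camera("wrist");cv2.imwrite("pics/w4.png",im)
for t in ("bolt_knob","hook","wafer"):
  for q in r.regions_of("wrist",t)[:3]:
    p=pts("wrist",d,q["pixels"]);print(t,q["score"],q["box"],len(p), np.median(p,0) if len(p) else "")
K,T=cam("wrist");print(K[0,0],-T[:3,:3].T@T[:3,3])
E
```

```text
clock: 10.25
eef_pos: [368.9, 33.6, 467.9]
clock: 10.83
eef_pos: [369.1, 37.3, 467.8]
clock: 11.42
eef_pos: [369.1, 37.3, 467.8]
clock: 12.0
eef_pos: [369.1, 37.3, 467.8]
clock: 12.58
eef_pos: [369.1, 37.3, 467.8]
clock 12.58 pos [369.1  37.3 467.8] psi -0.012 shift [ 0.1107 -0.014   0.0036] spin -0.014911357616295156 F [-0.3  0.3 -0.8] q [-0.22 -0.09  1.78 -0.01  1.43  1.37] w 15.5
hook 0.94 [235.9, 59.1, 288.9, 330.0] 6887 [383.35190366  33.88622388 310.18551109]
303.9989389914929 [442.14741858  35.77344316 436.64049741]
```

View pics/w4.png

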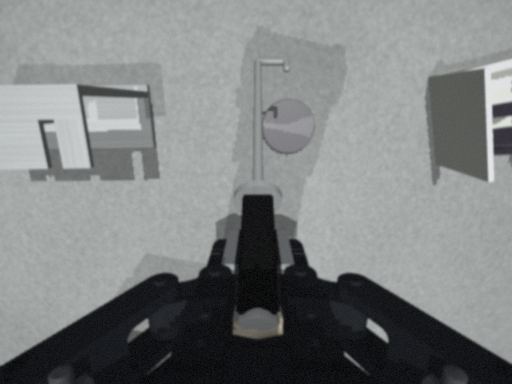

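Wrist view: the rod now leans forward, with the J at (258–287,63) and prong to -y. The chip box below is at (288,125). I'll move to where the camera can see under the platen edge.

```bash

python3 -m pendant '[[[0.04,0,0.02],0],[[0.08,0,0.038],0],[[0.08,0,0.038],0],[[0.08,0,0.038],0]]' |head -2
python3 - <<'E'
from h import *
go(480,50,465,0)
im,d=r.read_camera("wrist");np.save("w5",d);cv2.imwrite("pics/w5.png",im)
K,T=cam("wrist");np.savez("w5c",K=K,T=T)
for t in ("bolt_knob","hook","wafer"):
  for q in r.regions_of("wrist",t)[:3]:
    p=pts("wrist",d,q["pixels"]);print(t,q["score"],q["box"],len(p), np.median(p,0) if len(p) else "")
print(proj("wrist",[[683,60,73],[683,20,73],[647.5,60,160]]))
cv2.imwrite("pics/w5c.png",cv2.resize(im[0:130,100:420],(800,325),interpolation=cv2.INTER_CUBIC))
E
```

```text
clock: 13.12
eef_pos: [450.8, 36.2, 428.1]
clock 13.12 pos [450.8  36.2 428.1] psi -0.004 shift [ 0.0292 -0.0135 -0.037 ] spin -0.005129817509548993 F [-0.3 -0.2 -0.5] q [-0.18  0.13  1.66 -0.01  1.34  1.4 ] w 15.2
hook 0.92 [234.6, 55.7, 286.9, 330.4] 6805 [462.96520737  33.06901603 273.46053904]
wafer 0.8 [0.1, 1.2, 63.2, 45.1] 2302 [615.11629156 297.22581093   6.22097421]
[[ 223.96852767  -87.91384675]
 [ 269.14330936  -87.83913475]
 [ 213.15041411 -101.92936331]]
```

View pics/w5c.png

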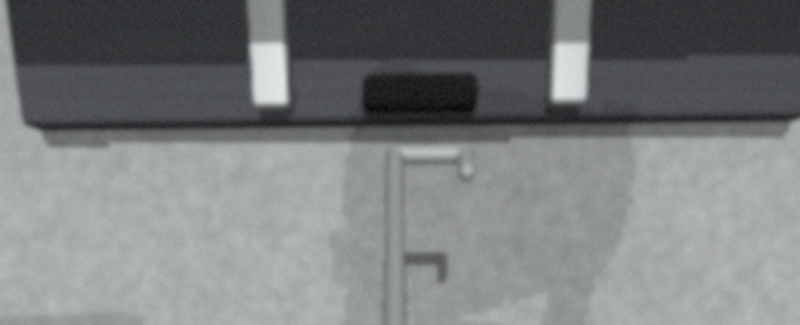

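The rails and base front show at the top, and the hook's J at (395–465,155), but the knob lies above the frame. I'll compute which hand poses can see it.

```bash
python3 - <<'E'
from h import *
K,T=cam("wrist"); s=r.get_state()
C0=-T[:3,:3].T@T[:3,3]
print("view dir",-T[2,:3])
for tx in range(450,640,20):
  for tz in range(430,900,30):
    sh=np.array([tx,36,tz])-s["eef_pos"]; C=C0+sh
    # line from C to knob top (683,80)
    P=np.array([683,40,76])-sh
    u=proj("wrist",P)[0]
    t=(647.5-C[0])/(683-C[0]); zz=C[2]+t*(76-C[2])
    if u[1]>8 and zz<160: print(tx,tz,u.round(),zz.round(), np.hypot(tx,36))
E
```

```text
view dir [-0.27800615 -0.00976573 -0.96052965]
630 430 [248. 122.] -498.0 631.0277331464918
630 460 [249. 120.] -551.0 631.0277331464918
630 490 [249. 119.] -604.0 631.0277331464918
630 520 [250. 117.] -657.0 631.0277331464918
630 550 [250. 116.] -711.0 631.0277331464918
630 580 [250. 115.] -764.0 631.0277331464918
630 610 [250. 115.] -817.0 631.0277331464918
630 640 [251. 114.] -870.0 631.0277331464918
630 670 [251. 113.] -924.0 631.0277331464918
630 700 [251. 113.] -977.0 631.0277331464918
630 730 [251. 112.] -1030.0 631.0277331464918
630 760 [251. 112.] -1083.0 631.0277331464918
630 790 [251. 111.] -1137.0 631.0277331464918
630 820 [251. 111.] -1190.0 631.0277331464918
630 850 [251. 110.] -1243.0 631.0277331464918
630 880 [252. 110.] -1296.0 631.0277331464918
```

```bash
python3 - <<'E'
from h import *
im,d=r.read_camera("scene"); cv2.imwrite("pics/scene6.png",im)
for y in range(-40,101,20): print(y,proj("scene",[[683,y,61],[683,y,87]]).round(1).tolist())
x0,y0,x1,y1=190,185,300,265
c=cv2.resize(im[y0:y1,x0:x1],None,fx=7,fy=7,interpolation=cv2.INTER_CUBIC)
for y in range(-40,101,20):
    u=proj("scene",[[683,y,87]])[0]; cv2.putText(c,str(y),(int((u[0]-x0)*7),int((u[1]-y0)*7)-15),0,.4,(0,0,255),1)
    cv2.circle(c,(int((u[0]-x0+.5)*7),int((u[1]-y0+.5)*7)),2,(0,0,255),-1)
cv2.imwrite("pics/c6.png",c)
p=pts("scene",d,np.ones(d.shape,bool)); x,y,z=p.T
m=(abs(x-683)<15)&(z>70)&(z<95)&(y>-60)&(y<100); print(p[m].round(0).tolist())
E
```

```text
-40 [[231.7, 226.6], [231.4, 221.1]]
-20 [[237.6, 228.9], [237.4, 223.5]]
0 [[243.5, 231.3], [243.3, 225.8]]
20 [[249.4, 233.6], [249.4, 228.2]]
40 [[255.4, 236.0], [255.5, 230.6]]
60 [[261.5, 238.4], [261.6, 233.0]]
80 [[267.6, 240.9], [267.8, 235.4]]
100 [[273.7, 243.3], [274.0, 237.9]]
[[676.0, 5.0, 71.0], [683.0, 8.0, 71.0], [688.0, 5.0, 71.0], [685.0, 13.0, 72.0], [693.0, 4.0, 70.0], [691.0, 16.0, 71.0], [695.0, 15.0, 70.0], [681.0, 73.0, 88.0], [687.0, 73.0, 89.0], [687.0, 76.0, 91.0], [683.0, 78.0, 88.0], [690.0, 74.0, 89.0], [691.0, 78.0, 92.0], [685.0, 79.0, 86.0], [687.0, 73.0, 80.0], [683.0, 75.0, 77.0], [684.0, 78.0, 80.0], [688.0, 74.0, 76.0], [686.0, 76.0, 76.0], [684.0, 78.0, 74.0], [687.0, 73.0, 71.0], [685.0, 79.0, 72.0]]
```

View pics/c6.png

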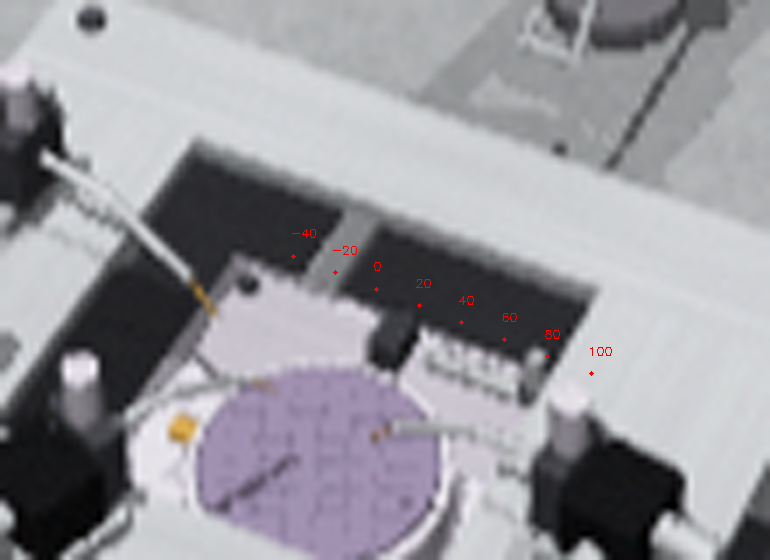

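Scene crop: the knob pin stands at (536,360), world ≈ (683.5, 75), which matches station x=-95. The black block at (395,340) is the -y guide, at y≈5–16.

Plan: push the pin to -y with the prong's outer side, then pass the hook behind the pin and pull.

```bash

python3 -m pendant '[[[0,-0.035,-0.0],0],[[0,-0.075,0.02],0],[[0,-0.075,0.041],0],[[0.03,-0.075,0.041],0],[[0.06,-0.075,0.041],0],[[0.085,-0.075,0.041],0],[[0.085,-0.075,0.041],0]]'
python3 - <<'E'
from h import *
go(582.5,111,387,0)
q,p,s,M=rod()
for z0 in range(202,330,12):
    k=p[(p[:,1]>-6)&(p[:,1]<6)&(abs(p[:,2]-z0)<6)&(p[:,0]>20)&(p[:,0]<130)]
    if len(k): print(z0,len(k),np.median(k,0).round(1))
E
```

```text
clock: 13.95
eef_pos: [537.4, 110.0, 389.0]
tool_rot: [1.0, -0.003, 0.004, 0.006]
wrist_force: [0.9, -0.1, -0.9]
width: 15.3
finger_force: 59.1
clock 13.95 pos [537.4 110.  389. ] psi -0.006 shift [ 0.045  -0.0013  0.0023] spin -0.007389209312811607 F [ 0.9 -0.1 -0.9] q [-0.01  0.38  1.45 -0.01  1.3   1.57] w 15.3
202 172 [ 33.    0.6 201.7]
214 204 [ 41.6   0.3 215.7]
226 829 [1.131e+02 2.000e-01 2.214e+02]
238 120 [5.570e+01 2.000e-01 2.371e+02]
250 98 [ 63.8   0.5 250. ]
262 87 [7.150e+01 1.000e-01 2.622e+02]
274 82 [ 79.4   0.5 274. ]
286 73 [ 86.8   0.8 286.5]
298 67 [ 94.3   0.  297.9]
310 71 [101.4   2.5 310.5]
```

```bash
cat >> h.py <<'E'
def bight():
    s=r.get_state(); M=R.from_quat(s["tool_rot"]).as_matrix()
    for n,v in (("bight",[102.5,12,312]),("prong",[102.5-3.2,24,307]),("shaft@bight",[102.5,0,312])): print(n,(s["eef_pos"]+M@v).round(1),end=" ")
    print("z axis",M[:,2].round(4),"F",s["wrist_force"].round(1))
E
python3 -m pendant '[[[0.02,0,0.0],0],[[0.04,0,0.0],0],[[0.046,0,0.0],0],[[0.046,0,0.0],0],[[0.046,0,0.0],0]]' | head -5
python3 -c "
from h import *
go(583.5,111,387,0);bight()"
```

```text
clock: 14.42
eef_pos: [580.3, 110.2, 389.2]
tool_rot: [1.0, -0.003, 0.003, 0.006]
wrist_force: [0.8, 0.1, -1.7]
width: 14.9
clock 14.42 pos [580.3 110.2 389.2] psi -0.005 shift [ 0.0031 -0.0008  0.0022] spin -0.006591300234471472 F [ 0.8  0.1 -1.7] q [-0.01  0.47  1.31 -0.01  1.35  1.57] w 14.9
bight [684.7  93.9  78. ] prong [681.4  82.   83.1] shaft@bight [684.8 105.9  77.8] z axis [ 0.0061 -0.012  -0.9999] F [ 0.8  0.1 -1.7]
```

```bash

python3 -m pendant '[[[0.003,0,0.004],0],[[0.003,0,0.004],0],[[0.003,0.004,0.004],0],[[0.003,0.008,0.004],0],[[0.003,0.012,0.004],0],[[0.003,0.016,0.004],0],[[0.003,0.02,0.004],0],[[0.003,0.023,0.004],0]]' | sed -n 1,4p
python3 - <<'E'
from h import *
bight()
im,d=r.read_camera("scene");p=pts("scene",d,np.ones(d.shape,bool)); x,y,z=p.T
m=(abs(x-685)<9)&(z>70)&(z<97)&(y>17)&(y<110); print(p[m].round(0).tolist())
c=cv2.resize(im[205:255,225:285],None,fx=9,fy=9,interpolation=cv2.INTER_CUBIC);cv2.imwrite("pics/c7.png",c)
E
```

```text
clock: 15.08
eef_pos: [584.1, 86.5, 385.1]
tool_rot: [1.0, -0.003, 0.003, 0.006]
wrist_force: [-0.4, 1.6, -1.9]
bight [688.4  70.1  73.9] prong [685.1  58.1  79.1] shaft@bight [688.4  82.1  73.8] z axis [ 0.006  -0.0122 -0.9999] F [-0.4  1.6 -1.9]
[[687.0, 50.0, 91.0], [686.0, 53.0, 91.0], [683.0, 58.0, 90.0], [689.0, 51.0, 89.0], [688.0, 54.0, 90.0], [684.0, 55.0, 85.0], [684.0, 59.0, 87.0], [681.0, 61.0, 86.0], [679.0, 82.0, 95.0], [678.0, 85.0, 96.0], [689.0, 52.0, 85.0], [688.0, 54.0, 85.0], [690.0, 58.0, 89.0], [683.0, 58.0, 82.0], [683.0, 80.0, 94.0], [683.0, 84.0, 96.0], [687.0, 50.0, 77.0], [689.0, 54.0, 81.0], [689.0, 58.0, 83.0], [686.0, 60.0, 81.0], [683.0, 80.0, 89.0], [683.0, 84.0, 91.0], [686.0, 50.0, 71.0], [685.0, 53.0, 71.0], [690.0, 59.0, 80.0], [688.0, 61.0, 80.0], [682.0, 81.0, 84.0], [683.0, 84.0, 87.0], [691.0, 59.0, 77.0], [691.0, 62.0, 79.0], [690.0, 65.0, 79.0], [689.0, 68.0, 80.0], [687.0, 70.0, 79.0], [685.0, 79.0, 81.0], [687.0, 83.0, 86.0], [691.0, 65.0, 75.0], [692.0, 69.0, 79.0], [690.0, 71.0, 78.0], [690.0, 74.0, 79.0], [689.0, 78.0, 81.0], [689.0, 80.0, 81.0], [692.0, 75.0, 77.0], [693.0, 79.0, 81.0], [690.0, 81.0, 78.0]]
```

View pics/c7.png

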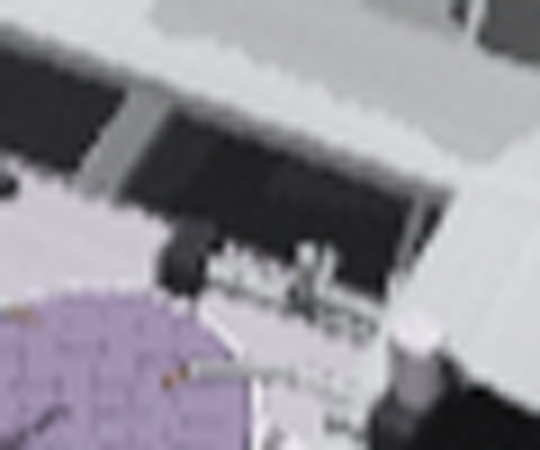

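Crop: the pin at (315,260) now stands next to the prong at y≈52, so the bolt has moved about 23 mm. I'll go on in small steps, watching the force.

```bash

for i in 1 2 3; do python3 -m pendant '[[[0,0.001,0],0],[[0,0.0015,0],0]]' | sed -n 2,4p; done
```

```text
eef_pos: [584.1, 85.4, 385.2]
tool_rot: [1.0, -0.003, 0.003, 0.006]
wrist_force: [-0.6, 1.6, -1.7]
eef_pos: [584.1, 84.1, 385.2]
tool_rot: [1.0, -0.003, 0.003, 0.006]
wrist_force: [-0.2, 1.5, -0.9]
eef_pos: [584.1, 82.5, 385.2]
tool_rot: [1.0, -0.003, 0.003, 0.006]
wrist_force: [0.8, 0.9, -1.6]
```

```bash

for i in 1 2 3 4; do python3 -m pendant '[[[0,0.0006,0],0],[[0,0.001,0],0]]' | sed -n '2p;4p'; done
```

```text
eef_pos: [584.1, 81.5, 385.2]
wrist_force: [-0.4, 1.0, -0.2]
eef_pos: [584.1, 80.5, 385.2]
wrist_force: [0.6, 1.7, -1.9]
eef_pos: [584.0, 79.7, 385.2]
wrist_force: [0.2, 2.5, -0.8]
eef_pos: [584.0, 78.9, 385.3]
wrist_force: [0.2, 4.6, -0.3]
```

```bash

python3 -m pendant '[[[0,-0.006,0],0],[[0,-0.006,0],0],[[0.006,-0.006,0.004],0],[[0.0125,-0.006,0.008],0],[[0.0125,-0.006,0.008],0],[[0.0125,-0.006,0.008],0]]' | sed -n '1,4p'
python3 - <<'E'
from h import *
bight();go(597,85,377,0)
im,d=r.read_camera("scene");p=pts("scene",d,np.ones(d.shape,bool)); x,y,z=p.T
m=(abs(x-688)<16)&(z>67)&(z<97)&(y>17)&(y<110); print(p[m].round(0).astype(int).tolist())
E
```

```text
clock: 16.8
eef_pos: [597.0, 84.2, 376.5]
tool_rot: [1.0, -0.003, 0.003, 0.006]
wrist_force: [-1.2, -0.7, -0.6]
bight [701.   67.7  65.3] prong [697.8  55.8  70.4] shaft@bight [701.1  79.7  65.1] z axis [ 0.0051 -0.0125 -0.9999] F [-1.2 -0.7 -0.6]
clock 16.8 pos [597.   84.2 376.5] psi -0.006 shift [-0.     -0.0008 -0.0005] spin -0.007258245398722298 F [-1.2 -0.7 -0.6] q [-0.05  0.51  1.29 -0.01  1.34  1.53] w 15.2
[[686, 43, 90], [685, 46, 90], [689, 45, 89], [683, 45, 84], [687, 50, 90], [680, 76, 97], [688, 44, 83], [683, 45, 79], [684, 49, 82], [688, 44, 79], [687, 47, 80], [684, 49, 77], [683, 77, 93], [682, 80, 93], [687, 44, 73], [689, 48, 78], [686, 50, 76], [688, 80, 94], [684, 81, 91], [689, 42, 69], [688, 44, 69], [687, 47, 70], [686, 50, 71], [688, 77, 88], [688, 80, 89], [698, 56, 82], [698, 59, 85], [690, 78, 87], [690, 81, 88], [698, 52, 76], [697, 55, 76], [693, 57, 73], [691, 78, 83], [694, 83, 89], [700, 54, 74], [695, 54, 69], [692, 75, 77], [694, 80, 83], [692, 82, 82], [699, 53, 67], [698, 56, 68], [697, 78, 80], [697, 81, 82], [702, 58, 70], [701, 61, 70], [698, 63, 68], [699, 79, 79], [695, 81, 75], [704, 62, 69], [702, 65, 69], [701, 67, 69], [701, 70, 71], [701, 80, 77], [703, 68, 67], [701, 74, 68], [704, 78, 74], [700, 79, 70], [704, 75, 68], [703, 78, 68]]
```

```bash

python3 -m pendant '[[[0,0.004,0],0],[[0,0.008,0],0],[[0,0.012,0],0],[[0,0.016,0],0],[[0,0.02,0],0],[[0,0.022,0],0],[[0,0.022,0],0]]' | sed -n '1,4p'
python3 -m pendant '[[[-0.003,0,0],0],[[-0.006,0,0],0],[[-0.01,0,0],0],[[-0.014,0,0],0],[[-0.018,0,0],0],[[-0.022,0,0],0]]' | sed -n '1,4p'
python3 - <<'E'
from h import *
bight()
im,d=r.read_camera("scene");p=pts("scene",d,np.ones(d.shape,bool)); x,y,z=p.T
m=(x>655)&(x<700)&(z>71)&(z<97)&(y>17)&(y<110); print(p[m].round(0).astype(int).tolist())
E
```

```text
clock: 17.43
eef_pos: [596.5, 61.8, 377.6]
tool_rot: [1.0, -0.003, 0.003, 0.006]
wrist_force: [1.0, 0.3, -1.1]
clock: 17.93
eef_pos: [574.1, 62.6, 377.7]
tool_rot: [1.0, -0.003, 0.004, 0.006]
wrist_force: [1.3, -0.5, -0.5]
bight [678.8  46.2  66.6] prong [675.5  34.3  71.7] shaft@bight [678.9  58.2  66.5] z axis [ 0.0072 -0.0122 -0.9999] F [ 1.3 -0.5 -0.5]
[[659, 56, 96], [664, 55, 95], [661, 60, 95], [664, 58, 93], [673, 43, 89], [669, 45, 86], [669, 58, 93], [670, 61, 96], [675, 31, 81], [675, 35, 83], [679, 46, 94], [672, 46, 85], [670, 58, 90], [668, 60, 89], [678, 33, 79], [677, 36, 80], [677, 45, 86], [671, 46, 79], [675, 57, 90], [671, 59, 87], [679, 33, 76], [678, 36, 78], [678, 46, 82], [677, 49, 83], [670, 55, 79], [672, 60, 84], [681, 34, 75], [681, 38, 77], [676, 42, 73], [676, 45, 75], [677, 49, 78], [673, 57, 79], [676, 61, 84], [681, 38, 72], [679, 43, 73], [680, 57, 81], [673, 60, 76], [683, 42, 72], [683, 45, 74], [681, 48, 73], [681, 51, 75], [676, 55, 71], [678, 59, 76], [686, 47, 73], [681, 54, 72], [681, 57, 74], [680, 60, 74]]
```

The pin follows the hook. I'll pull on gently.

```bash

python3 -m pendant '[[[-0.004,0,0],0],[[-0.008,0,0],0],[[-0.013,0,0],0],[[-0.018,0,0],0],[[-0.023,0,0],0],[[-0.028,0,0],0],[[-0.033,0,0],0],[[-0.038,0,0],0]]' | sed -n '1,4p'
python3 -m pendant '[[[-0.005,0,0],0],[[-0.01,0,0],0],[[-0.015,0,0],0],[[-0.02,0,0],0],[[-0.025,0,0],0],[[-0.03,0,0],0],[[-0.035,0,0],0],[[-0.04,0,0],0]]' | sed -n '1,4p'
python3 -m pendant '[[[-0.004,0,0],0],[[-0.008,0,0],0],[[-0.012,0,0],0],[[-0.015,0,0],0],[[-0.018,0,0],0],[[-0.02,0,0],0]]' | sed -n '1,4p'
python3 - <<'E'
from h import *
bight()
for n in("scene","top"):
    im,d=r.read_camera(n)
    for q in r.regions_of(n,"wafer")[:3]:
        p=pts(n,d,q["pixels"]);print(n,q["score"],np.median(p,0).round(1))
q,p,s,M=rod()
for z0 in range(202,330,24):
    k=p[(p[:,1]>-6)&(p[:,1]<6)&(abs(p[:,2]-z0)<6)&(p[:,0]>20)&(p[:,0]<130)]
    if len(k): print(z0,len(k),np.median(k,0).round(1))
E
```

```text
clock: 18.65
eef_pos: [536.0, 62.7, 377.3]
tool_rot: [1.0, -0.003, 0.003, 0.006]
wrist_force: [2.1, -0.8, 1.4]
clock: 19.32
eef_pos: [496.0, 62.9, 376.9]
tool_rot: [1.0, -0.003, 0.003, 0.006]
wrist_force: [1.3, -1.1, 0.1]
clock: 19.82
eef_pos: [476.2, 63.1, 376.7]
tool_rot: [1.0, -0.003, 0.003, 0.006]
wrist_force: [1.6, -0.4, -0.8]
bight [580.3  46.8  65.5] prong [577.1  34.9  70.6] shaft@bight [580.4  58.8  65.3] z axis [ 0.0056 -0.012  -0.9999] F [ 1.6 -0.4 -0.8]
scene 0.73 [659.9 319.8   5.7]
scene 0.57 [679.1  19.4  89.6]
scene 0.56 [ 779.  -298.     5.6]
top 0.62 [655.1 317.7   2.3]
top 0.59 [643.9  17.9  86.3]
top 0.58 [ 758.  -275.2    2.4]
202 179 [ 34.9   0.5 201.8]
226 141 [ 50.2   0.4 225.5]
250 99 [ 66.1   0.4 250. ]
274 82 [ 81.5   1.1 273.8]
298 71 [ 96.3   0.3 297.8]
322 72 [ 96.8  -3.3 318.1]
```

```bash

for i in 1 2 3 4; do python3 -m pendant '[[[-0.0015,0,0],0],[[-0.003,0,0],0]]' | sed -n '2p;4p'; done
```

```text
eef_pos: [473.6, 63.1, 376.6]
wrist_force: [1.4, -0.4, -2.0]
eef_pos: [470.4, 63.1, 376.7]
wrist_force: [1.7, -0.4, -1.7]
eef_pos: [467.4, 63.1, 376.7]
wrist_force: [1.5, -0.8, -2.7]
eef_pos: [464.5, 63.1, 376.7]
wrist_force: [4.6, -0.0, -4.2]
```

```bash

python3 -m pendant '[[[-0.001,0,0],0],[[-0.001,0,0],0],[[-0.001,0,0],0],[[-0.001,0,0],0]]' | sed -n '1,4p'
python3 - <<'E'
from h import *
bight()
im,d=r.read_camera("scene");p=pts("scene",d,np.ones(d.shape,bool)); x,y,z=p.T
m=(x>545)&(x<585)&(z>71)&(z<94)&(y>17)&(y<80); print(p[m].round(0).astype(int).tolist())
c=cv2.resize(im[150:270,200:320],None,fx=5,fy=5,interpolation=cv2.INTER_CUBIC);cv2.imwrite("pics/c8.png",c)
E
```

```text
clock: 21.07
eef_pos: [463.8, 63.1, 376.9]
tool_rot: [1.0, -0.003, 0.004, 0.006]
wrist_force: [5.0, -0.6, -2.5]
bight [568.7  46.7  65.9] prong [565.4  34.8  71.1] shaft@bight [568.8  58.7  65.8] z axis [ 0.0081 -0.0122 -0.9999] F [ 5.  -0.6 -2.5]
[[562, 41, 88], [561, 43, 88], [557, 55, 90], [555, 57, 89], [554, 60, 89], [568, 33, 84], [568, 37, 87], [566, 42, 88], [567, 46, 91], [561, 57, 90], [559, 59, 89], [566, 33, 79], [568, 37, 82], [565, 42, 82], [565, 45, 83], [559, 56, 83], [563, 61, 90], [567, 33, 74], [564, 35, 73], [571, 45, 84], [567, 46, 81], [566, 59, 87], [560, 60, 82], [567, 36, 71], [567, 43, 75], [565, 56, 80], [566, 59, 83], [570, 48, 76], [569, 57, 79], [566, 60, 78], [570, 58, 77], [569, 61, 77]]
```

View pics/c8.png

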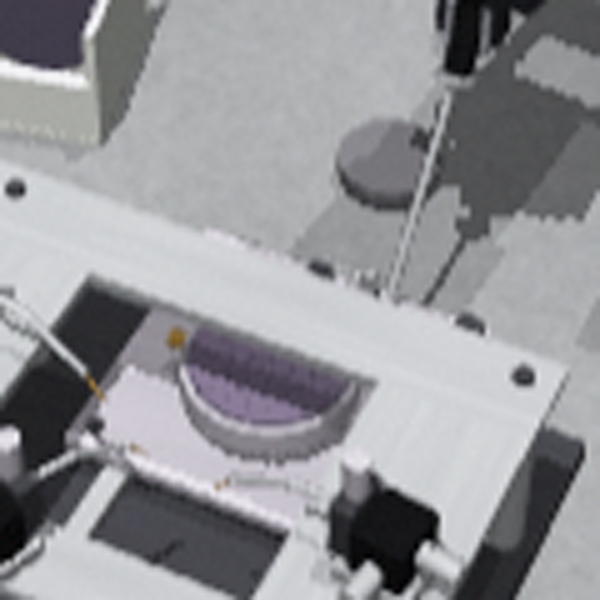

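The carriage is out: the wafer sits in its disc at (270,375) and the pin has moved about 121 mm. Next I lift the hook off, retreat, and straighten the rod against the rack's front edge.

```bash

python3 -m pendant '[[[0.003,0,0],0],[[0.004,0,-0.002],0],[[0.004,0,-0.012],0],[[0.004,0,-0.03],0],[[0.004,0,-0.06],0],[[0.004,0,-0.08],0],[[0.004,0,-0.08],0]]' | sed -n '1,4p'
python3 -m pendant '[[[-0.03,-0.01,0],0],[[-0.07,-0.02,0],0],[[-0.11,-0.04,0],0],[[-0.15,-0.05,0],0],[[-0.18,-0.07,0],0],[[-0.2,-0.09,0],0],[[-0.2,-0.1,0],0],[[-0.2,-0.1,0],0]]' | sed -n '1,4p'
python3 -c "
from h import *
go(266,238,455,0)"
```

```text
clock: 21.7
eef_pos: [466.9, 64.2, 460.6]
tool_rot: [1.0, -0.003, 0.006, 0.006]
wrist_force: [0.7, 0.4, 0.3]
clock: 22.37
eef_pos: [266.4, 166.2, 453.9]
tool_rot: [1.0, -0.001, 0.003, 0.006]
wrist_force: [-0.0, 0.2, 0.1]
clock 22.37 pos [266.4 166.2 453.9] psi -0.003 shift [-0.0006 -0.0718 -0.002 ] spin -0.003214533437995848 F [-0.   0.2  0.1] q [ 0.18 -0.22  1.93 -0.01  1.43  1.76] w 15.5
```

```bash

python3 -m pendant '[[[0,-0.03,0],0],[[0,-0.06,0],0],[[0,-0.072,0],0],[[0.01,-0.072,0],0],[[0.03,-0.072,0],0],[[0.04,-0.072,0],0],[[0.05,-0.072,0],0],[[0.06,-0.072,0],0]]' | sed -n '1,4p'
python3 -m pendant '[[[0.01,0,0],0],[[0.02,0,0],0],[[0.03,0,0],0],[[0.04,0,0],0],[[0.05,0,0],0],[[0.056,0,0],0],[[0.056,0,0],0]]' | sed -n '1,4p'
python3 - <<'E'
from h import *
go(386,238,455,0)
q,p,s,M=rod()
for z0 in range(202,340,12):
    k=p[(p[:,1]>-6)&(p[:,1]<6)&(abs(p[:,2]-z0)<6)&(p[:,0]>-20)&(p[:,0]<110)]
    if len(k): print(z0,len(k),np.median(k,0).round(1))
E
```

```text
clock: 23.03
eef_pos: [328.8, 236.1, 453.1]
tool_rot: [1.0, -0.003, 0.001, 0.007]
wrist_force: [-6.0, 0.3, 0.0]
clock: 23.62
eef_pos: [385.0, 236.3, 454.0]
tool_rot: [1.0, -0.003, 0.003, 0.006]
wrist_force: [-2.5, 0.4, 0.2]
clock 23.62 pos [385.  236.3 454. ] psi -0.006 shift [ 0.001  -0.0017 -0.0011] spin -0.007784034440288716 F [-2.5  0.4  0.2] q [ 0.29  0.11  1.61 -0.01  1.41  1.87] w 15.2
214 4 [  1.    1.4 219.4]
226 49 [  0.9   1.1 225.5]
238 45 [  1.1   0.4 237.8]
250 38 [  1.1   1.1 249.7]
262 38 [  1.4   0.3 261.5]
274 1287 [ 37.8   0.3 274.9]
286 1 [ -0.7  -2.3 281.6]
```

The rod is upright again (the shaft surface stays at x≈1.1–1.4 mm along its length). Now I return to the slot.

```bash

python3 -m pendant '[[[-0.03,0,0],0],[[-0.055,0.01,0],0],[[-0.055,0.032,0.01],0],[[-0.055,0.032,0.04],0],[[-0.055,0.032,0.07],0],[[-0.055,0.032,0.07],0],[[-0.055,0.032,0.07],0]]' | sed -n '1,4p'
python3 - <<'E'
from h import *
go(425,204.9,384,-0.005)
q,p,s,M=rod("pics/w9.png")
for z0 in range(202,340,12):
    k=p[(p[:,1]>-8)&(p[:,1]<8)&(abs(p[:,2]-z0)<6)&(p[:,0]>-20)&(p[:,0]<25)]
    if len(k): print(z0,len(k),(np.median(k,0)@M.T+s["eef_pos"]).round(1),np.median(k,0).round(1))
E
```

```text
clock: 24.25
eef_pos: [329.3, 204.0, 384.5]
tool_rot: [1.0, -0.003, 0.003, 0.006]
wrist_force: [0.0, 1.4, -0.1]
clock 24.25 pos [329.3 204.  384.5] psi -0.005 shift [ 0.0956 -0.0015  0.0011] spin -0.00042028114016205985 F [ 0.   1.4 -0.1] q [ 0.25  0.02  1.9  -0.01  1.22  1.83] w 15.1
214 11 [333.1 201.  166.1] [2.500e+00 2.000e-01 2.184e+02]
226 50 [333.2 200.3 159. ] [  2.5   0.8 225.6]
238 45 [333.5 200.8 147.1] [2.700e+00 1.000e-01 2.374e+02]
250 39 [333.5 200.7 135.1] [2.700e+00 1.000e-01 2.495e+02]
262 37 [333.8 199.8 123.2] [  2.9   0.8 261.4]
274 32 [334.2 200.1 111.5] [  3.2   0.4 273.1]
286 24 [334.6 199.9  98.5] [  3.5   0.4 286. ]
298 19 [335.  200.3  86.6] [ 3.90e+00 -1.00e-01  2.98e+02]
310 19 [335.4 199.2  75.2] [  4.2   0.8 309.3]
322 17 [335.4 200.   63.2] [ 4.100e+00 -1.000e-01  3.213e+02]
334 34 [334.9 196.8  46.1] [  3.5   2.9 338.5]
```

View pics/w9.png

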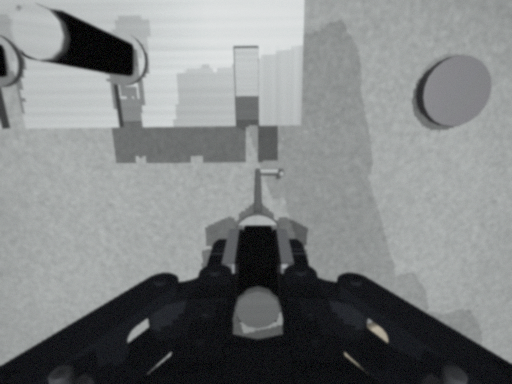

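```bash
python3 - <<'E'
from h import *
im,d=r.read_camera("wrist");p=pts("wrist",d,np.ones(d.shape,bool)); x,y,z=p.T
for x0 in (392,400,410,420):
    m=(abs(x-x0)<2.5)&(abs(z-180)<6)&(y>175)&(y<245); a=np.sort(y[m]); g=np.diff(a); i=g.argmax(); print(x0,a[i].round(1),a[i+1].round(1))
m=(abs(z-180)<6)&(y>180)&(y<200);print(x[m].min())
E
```

```text
392 199.3 212.8
400 199.3 212.7
410 199.8 212.8
420 199.8 212.8
389.57400409284975
```

```bash

python3 -m pendant '[[[0,-0.0045,0],0],[[0.03,-0.0045,0],0],[[0.05,-0.0045,0],0],[[0.06,-0.0045,0],0],[[0.07,-0.0045,0],0],[[0.08,-0.0045,0],0],[[0.088,-0.0045,0],0],[[0.088,-0.0045,0],0]]' | sed -n '1,4p'
python3 - <<'E'
from h import *
go(425,208,372,-0.005)
im,d=r.read_camera("wrist");p=pts("wrist",d,np.ones(d.shape,bool)); x,y,z=p.T
for x0 in (392,400):
    m=(abs(x-x0)<2.5)&(abs(z-180)<6)&(y>175)&(y<245); a=np.sort(y[m]); g=np.diff(a); i=g.argmax(); print(x0,a[i].round(1),a[i+1].round(1))
m=(abs(y-206)<20)&(x>400)&(x<445)&(z>186)&(z<203); q=p[m]; print(len(q),q.min(0),q.max(0))
cv2.imwrite("pics/w10.png",im)
E
```

```text
clock: 25.02
eef_pos: [418.1, 208.0, 384.7]
tool_rot: [1.0, -0.003, 0.003, 0.006]
wrist_force: [-0.4, 0.6, -1.2]
clock 25.02 pos [418.1 208.  384.7] psi -0.006 shift [ 0.0068 -0.0002  0.0128] spin -0.0009448772129134864 F [-0.4  0.6 -1.2] q [ 0.21  0.2   1.7  -0.01  1.24  1.79] w 15.5
392 239.2 239.8
400 235.6 236.1
542 [420.94503978 192.70904407 191.29112658] [430.23231362 217.19815282 202.91579458]
```

View pics/w10.png

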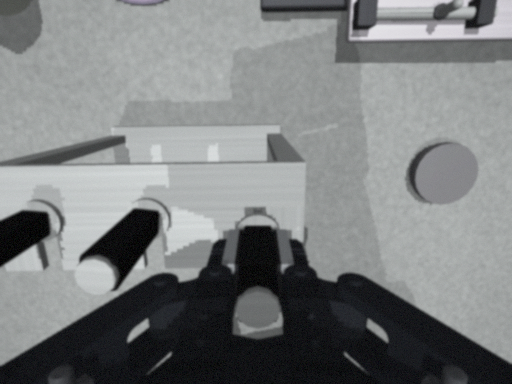

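The shaft sits in the slot, with the slot end visible just beyond the collar at (257,210). Forces are low, so I'll seat it and lower.

```bash

python3 -m pendant '[[[0.004,0.001,0],0],[[0.004,0.001,0.004],0],[[0.004,0.001,0.008],0],[[0.004,0.001,0.01],0],[[0.004,0.001,0.011],0]]' | sed -n '1,4p'
python3 -m pendant '[[[0,0,0.001],0],[[0,0,0.0015],0]]' | sed -n '2p;4p'
python3 -m pendant '[[[0,0,0.001],0],[[0,0,0.001],0]]' | sed -n '2p;4p'
```

```text
clock: 25.48
eef_pos: [421.1, 206.8, 373.2]
tool_rot: [1.0, -0.003, 0.003, 0.006]
wrist_force: [0.3, -0.3, -0.6]
eef_pos: [421.2, 206.8, 372.5]
wrist_force: [-2.2, -0.4, 6.0]
eef_pos: [421.1, 206.8, 372.4]
wrist_force: [-5.1, -1.0, 10.1]
```

```bash

python3 -m pendant '[[[0,0,0],0],[[0,0,0],0],[[0,0,0],0],[[0,0,0],0],[[0,0,0],0],[[0,0,0],0]]' 40 | sed -n '1,6p'
python3 -m pendant '[[[0,0,-0.02],0],[[0,0,-0.05],0],[[0,0,-0.09],0],[[0,0,-0.11],0],[[-0.03,0,-0.11],0],[[-0.03,0,-0.11],0],[[-0.03,0,-0.11],0]]' | sed -n '1,6p'
python3 - <<'E'
from h import *
im,d=r.read_camera("wrist");p=pts("wrist",d,np.ones(d.shape,bool)); x,y,z=p.T
q=p[(x>380)&(x<470)&(abs(y-206)<30)&(z>237)&(z<260)]
print(len(q),cv2.minAreaRect(q[:,:2].astype(np.float32)),q[:,2].max())
k=p[(x>370)&(x<470)&(abs(y-206)<25)&(abs(z-184)<2)];print("collar",len(k),k.min(0),k.max(0))
s=r.read_camera("scene")[0];t=r.read_camera("top")
a=cv2.resize(s[140:250,310:420],(400,400),interpolation=cv2.INTER_CUBIC)
b=cv2.resize(s[150:270,200:320],(400,400),interpolation=cv2.INTER_CUBIC)
cv2.imwrite("pics/c11.png",np.hstack([a,b]))
go(0,0,0)
E
```

```text
clock: 26.32
eef_pos: [421.4, 206.8, 371.1]
tool_rot: [1.0, -0.003, 0.003, 0.006]
wrist_force: [-0.2, 0.4, 0.4]
width: 40.1
finger_force: 0.0
clock: 26.9
eef_pos: [390.0, 208.4, 481.3]
tool_rot: [1.0, -0.002, 0.003, 0.006]
wrist_force: [0.2, -0.1, -0.6]
width: 39.9
finger_force: 0.0
539 ((421.69781494140625, 203.7495880126953), (16.876657485961914, 16.01399040222168), 0.10834144800901413) 247.14157972216964
collar 202 [413.20667132 190.99111737 182.00126586] [434.46922947 216.62740502 185.92544273]
clock 27.05 pos [391.2 208.3 480.6] psi -0.006 shift [-0.3926  0.2045  0.481 ] spin None F [-0.6  1.   0.1] q [ 0.23  0.08  1.58 -0.01  1.47  1.8 ] w 40.1
```

View pics/c11.png

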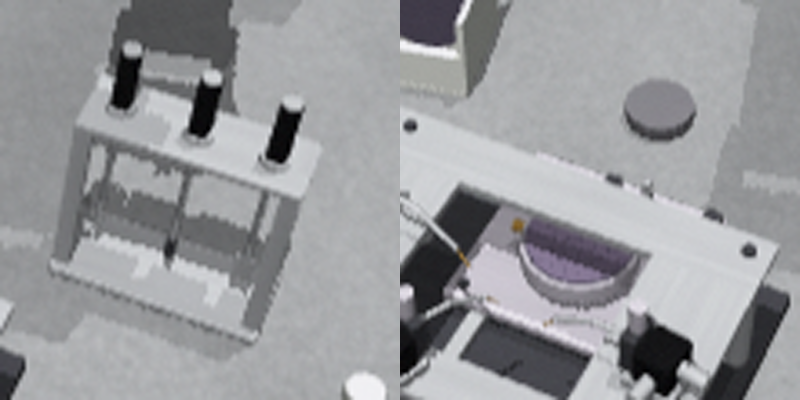

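The hook hangs upright in its own slot at (128,75), about 3 mm from where it started. The carriage is still out with its pin at (648,190), and the wafer looks centred. Handing in.

```bash
python3 -c "
from h import *
print(r.finish_job())"
```

```text
the job is handed in; nothing more can be done
None
```

I handed in the job at about 27 s; the hand-in call gave no verdict, so these results come from my own camera and force readings: the bolt is open to its stop, the carriage is out at its front stop with the wafer still looking centred, and the hooked rod hangs upright in its own slot, about 3 mm from where it started.

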